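Lay a stoneware bottle in the sprung mending cradle

ROBOT

A 6-joint arm with a two-finger parallel gripper is mounted at the origin on the work surface. World frame = base frame: x ahead of the robot, y to its left, z up, the work surface at z = 0. Lengths are in m, angles in rad, forces in N, time in s.
With the tool pointing down it reaches from about 0.375 to 0.975 m from the base axis. Payload 3.8 kg.
Tool frame: the origin (TCP) lies on the centre line of the jaws, within the pads' length; the fingertips stand 22 mm ahead of it and the grasp point (between the pads) lies 3 mm ahead of it; z points along the fingers, y is the line along which they close (so a half turn about z gives the same grasp; the last joint's range is limited). The gripper opens to 85 mm and grips with 20 to 120 N. Pads are 22 mm wide; open, the fingers measure 114 mm over their backs; the gripper's body (76 mm by 85 mm) begins 54 mm behind the grasp point. The pads swing forward as they close: fully open they stand 13 mm farther back than shut.
Start: joints at [-1.316, 0.264, 1.604, -0, 1.274, -0.037], TCP at [0.194, -0.646, 0.253] pointing down, gripper open.
Joint ranges: [-2.63, 2.63], [-0.94, 2.18], [0.31, 2.57], [-1.31, 4.45], [0, 2.66], [-2.55, 2.55]. Speed limits (rad/s): [2.57, 2.57, 3.14, 3.14, 3.14, 3.14].

INTERFACE

Orientations are given as [roll, pitch, yaw] about the fixed x, y, z axes, in that order (R = Rz(yaw) Ry(pitch) Rx(roll)).
In Python, from workcell import bot gives the robot as it stands.
- The arm moves only by the tool jog_arm, never from a script. Its argument "deltas" is a list that holds one entry, the list of rows, each a list of 7 numbers: the turn, a rotation vector about the tool's x, y, z in units of 60 degrees (1.0 is 60 degrees), then the shift along the tool's x, y, z in units of 0.5 m (1.0 is 0.5 m), then the opening, from -1 (shut) to 1 (fully open). A call has 1 to 10 rows; each row is the pose to reach, as a shift and turn from the pose commanded when the call began, along the tool's axes at that moment; what a row does not reach only later rows make up. A row lasts 1/10 s, in which the tool goes at most 50 mm and 8.59 degrees, less where a joint would pass 70% of its speed; a pose out of reach is approached as far as the arm can. A call with a number of a shift or a turn outside -1 to 1 is refused whole. A call with a gripper value outside its range is refused whole. The fingers move at their own pace and stop on an object; "squeeze" is the grip in N (left out, the last holds). Time passes only in rows, so rows that repeat a pose let the fingers close. It gives the time, the measured TCP pose, the force, the opening and the grip force at its end, in the units of the state.
- bot.observe(): the state, without advancing time (a new reading comes with each control period).
- bot.grab_frame(name): name is "scene" or "top"; returns (picture, depth): 400x640x3 uint8, red, green, blue; 400x640 float32, m along the optical axis (not along the pixel's ray), 0 where there is no reading.
- bot.calibration(name): a dict with "mtx" (3x3 intrinsics, pixels), "dist_coeffs" ([k1, k2, p1, p2, k3] as OpenCV has them; the pictures are not rectified), "rvec" (rotation vector, rad) and "tvec" (3), from world to camera coordinates, as OpenCV has them. Camera axes: x right, y down, z forward; pixel columns grow to the right and rows downward; lengths in m; the calibration is good to about 2 mm. A picture is of the moment at which its call begins. calibration takes no time and is no camera call.
- bot.hand_in(): hands the job in; it is judged then, once.
The state is a dict: "clock": time; "q": joint angles; "dq": joint speeds; "joint_efforts": joint torques, N m; "tcp_pos": TCP position; "eef_rot": TCP orientation; "contact_force": force on the tool from outside, world axes, zero at the start; "wrist_torque": the same for the moment, N m; "width": finger opening in m; "finger_force": force on a finger pad.
Only numpy, scipy, OpenCV 4.12 (cv2) and the standard library are available. Lean on these libraries where they do the work, as an engineer would, in place of code of your own. Each camera call takes 0.05 s, during which the arm holds its last target. There are 200 camera calls.

TASK

Lay the tall narrow-necked stoneware bottle on its side in the wooden mending cradle: its foot must push back the spring-loaded pad so that its mouth drops in behind the low stop board, and the bottle ends up lying level in both felt rests, clamped lengthwise with its mouth against the stop. Handle it gently, without banging it on the cradle, leave the tumbler, mug and bowl where they are, and let go of everything.

Things in the scene. Friction and masses are not known exactly. Their poses are not given: they have to be found in the camera images.
- bottle: Dark grey stoneware bottle, upright on the table at the start, 225 to 375 g. Origin: centre of the underside of its foot; z along its axis to the mouth. Round, 165 mm long: straight body 60 mm in diameter from 6 to 115 mm (foot face 52 mm in diameter), shoulder to 140 mm, neck 28 mm in diameter, lip 34 mm in diameter from 160 to 165 mm. Its centre of mass lies about 68 mm from the foot.
- bottle_mouth (a point): Centre of the bottle's mouth, on its axis 165 mm from the foot.
- cradle: Wooden cradle fixed to the table. Origin: centre of its underside; y lengthwise, +y to the mouth stop, -y to the sprung foot pad; z up. Base board 110 mm wide (x), 15 mm thick, y = -132 to 108 mm. Foot end board behind the pad: 70 mm wide, y = -126 to -110 mm, top 80 mm above the table.
- cradle_axis (a point): Point 62 mm above the cradle's origin, on the axis of a bottle lying in its two V rests. The rests are 14 mm long, centred at cradle y = -59.5 and 20.5 mm, with felt faces at 45 degrees reaching up to 50 mm above the table and wooden cheeks 90 mm wide over all, 45 mm high.
- mouth_stop (a point): Middle of the top edge of the mouth stop's inner face (which faces the foot pad): cradle y = 82.5 mm, 70 mm above the table. The stop is a fixed wooden board 60 mm wide and 16 mm thick.
- foot_pad (a joint): How far the sprung foot pad is pushed back towards cradle -y, in m: 0 = free, its face at y = -70.5 mm, 153 mm from the mouth stop; it bottoms at 0.022. Light wooden disc 44 mm in diameter, on the cradle's axis. The spring starts at 3.6 N and rises 0.45 N per mm: 9 N at 12 mm, where the bottle just fits. A damper adds 1.2 N per 10 mm/s.
- tumbler: Bystander: dark brown stoneware tumbler without a handle, 74 mm in diameter, 100 mm tall, standing near the bottle (they may have changed places). Origin: centre of its underside.
- mug: Bystander: oat-coloured mug with a handle, 80 mm in diameter, 85 mm tall. Origin: centre of its underside.
- bowl: Bystander: white bowl, 110 mm in diameter, 50 mm tall. Origin: centre of its underside.
Not all that is in view belongs to the job. Of the things like the bottle, leave any that is purple or red; of the rest the larger one is meant.

How it is judged:
By the outcome, as a careful person would: the job done as asked, in the order asked, and still so for the second after the job is handed in, with the robot touching nothing.
It also fails if it takes over 54 s, if anything falls off the work surface, if the arm or the gripper's body presses on something with over 40 N, if the wrist force passes 120 N, or if a joint passes its speed limit or range.

## Working session

There is one attempt and no reset: what is moved stays moved. The work goes in short steps, Python scripts to look and compute and a tool call to move; the robot and the scene stay as the last step left them, time stands still between calls to the robot, and variables do not carry over. Pictures are saved under pics/ and viewed, at most 10 in all, crops included, and the job is handed in when it is done.

Besides the shell and the picture viewer there is one more tool, called after ">>>" as a command line: name --argument value ..., lists and objects as JSON in quotes. jog_arm: Moves the arm, as the interface text tells. Shifts and turns lie within -1 to 1; 1 stands for 0.5 m of shift or 60 degrees of turn. Its arguments: {"type":"object","properties":{"deltas":{"type":"array","items":{"type":"array","items":{"type":"array","items":{"type":"number"}}}},"squeeze":{"type":"number"}},"required":["deltas"]}

```bash
mkdir -p pics; ls; cat > h.py <<'E'
import numpy as np,cv2
from scipy.spatial.transform import Rotation as R
from workcell import bot
def pts(name,dep):
    c=bot.calibration(name);K=np.array(c['mtx'],float);D=np.array(c['dist_coeffs'],float)
    h,w=dep.shape;u,v=np.meshgrid(np.arange(w),np.arange(h))
    n=cv2.undistortPoints(np.stack([u,v],-1).reshape(-1,1,2).astype(float),K,D).reshape(h,w,2)
    P=np.dstack([n*dep[...,None],dep])
    Rm=cv2.Rodrigues(np.array(c['rvec'],float))[0];t=np.array(c['tvec'],float).ravel()
    return (P-t)@Rm
E
python3 - <<'E'
from h import *
print(bot.observe())
for n in ("scene","top"):
    p,d=bot.grab_frame(n);cv2.imwrite(f"pics/{n}0.png",p[...,::-1]);np.savez(f"{n}0.npz",p=p,d=d,X=pts(n,d)); c=bot.calibration(n);Rm=cv2.Rodrigues(np.array(c['rvec'],float))[0];print(n,-Rm.T@np.array(c['tvec']).ravel(),Rm[2],c['mtx'][0],(d>0).mean())
E
```

```text
pics
{'clock': 0.0, 'q': array([-1.31588201e+00,  2.64767315e-01,  1.60536671e+00, -7.48682289e-06,
        1.27369195e+00, -3.69271243e-02]), 'dq': array([ 0.00175102, -0.00113735, -0.00052596,  0.00063944,  0.00228233,
       -0.00011161]), 'joint_efforts': array([-1.67031849e-03, -5.15101790e+01, -3.67310286e+01, -1.15591329e-04,
        1.25000239e-02,  4.47764705e-06]), 'tcp_pos': array([ 0.19401647, -0.64581029,  0.25195636]), 'eef_rot': array([-3.13936059e+00, -7.53023727e-05,  2.91843560e-01]), 'contact_force': array([-0.62592746, -0.20524661,  1.03074153]), 'wrist_torque': array([-0.0161274 , -0.03309829,  0.02239884]), 'finger_force': 0.0, 'width': 0.08534530374962249}
scene [1.20675685 0.50933237 0.80525566] [-0.57255313 -0.51412005 -0.63864191] [445.21970521   0.         323.56754847] 0.99620703125
top [ 0.37748856 -0.02989083  1.49643485] [ 0.12368019 -0.01620093 -0.99218987] [466.98197009   0.         320.63513992] 0.99583203125
```

View pics/scene0.png

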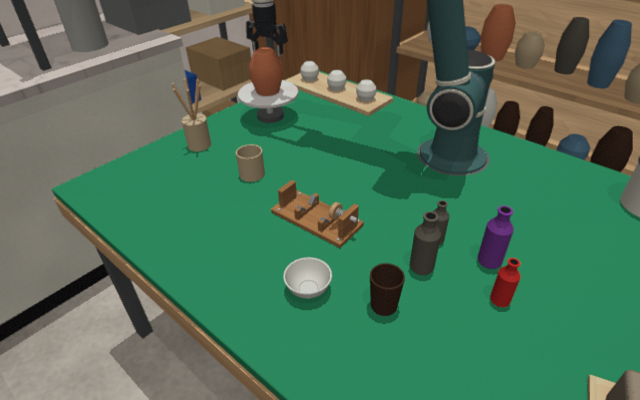

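View pics/top0.png

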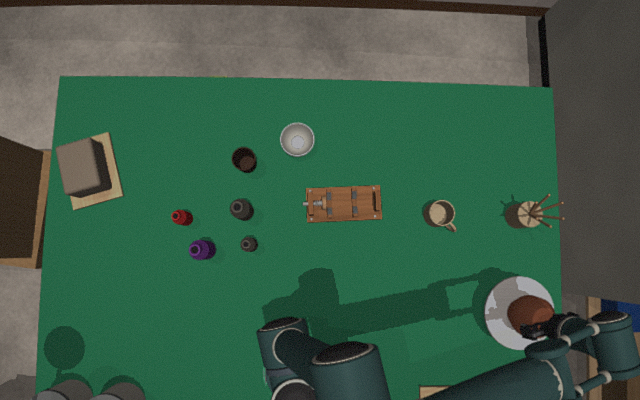

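Scene and top views: the candidates are the large dark grey bottle (scene 425,245; top 241,209), a smaller grey one (scene 441,222; top 248,244), a purple one (scene 495,240), a red one (scene 505,285) and the dark brown tumbler (scene 386,290). I choose the large grey one. The cradle is at top (343,204), with its sprung pad at the left end (about 315,204).

```bash
python3 - <<'E'
from h import *
a=np.load("scene0.npz");b=np.load("top0.npz")
s=cv2.resize(a['p'][175:325,265:540],None,fx=2.9,fy=2.9,interpolation=cv2.INTER_CUBIC)[:,:790]
t=cv2.resize(b['p'][170:270,190:390],None,fx=4,fy=4,interpolation=cv2.INTER_CUBIC)
cv2.imwrite("pics/cs.png",s[...,::-1]);cv2.imwrite("pics/ct.png",t[...,::-1])
# clouds
P=np.concatenate([a['X'].reshape(-1,3),b['X'].reshape(-1,3)]);src=np.r_[np.zeros(256000),np.ones(256000)]
ok=(np.concatenate([a['d'].ravel(),b['d'].ravel()])>0)
P=P[ok];src=src[ok]
np.savez("cloud.npz",P=P,src=src)
for n,X,uv in (("scene",a['X'],[(425,245),(441,222),(386,270),(318,215),(430,218)]),("top",b['X'],[(241,209),(248,244),(244,159),(343,204),(297,139),(440,213),(200,249),(181,217),(306,190),(306,222),(382,186),(382,220)])):
    for u,v in uv: print(n,(u,v),X[v,u].round(4))
# table plane check
for n,X in(("s",a['X']),("t",b['X'])): 
    m=(abs(X[...,0]-.55)<.3)&(abs(X[...,1])<.4)&(abs(X[...,2])<.012);print(n,np.median(X[m][:,2]))
E
```

```text
scene (425, 245) [0.5247 0.2007 0.1021]
scene (441, 222) [0.4071 0.178  0.0788]
scene (386, 270) [0.6256 0.1674 0.08  ]
scene (318, 215) [ 0.5282 -0.1208  0.0153]
scene (430, 218) [0.5071 0.1929 0.1662]
top (241, 209) [0.492  0.1759 0.1602]
top (248, 244) [0.3929 0.1574 0.1219]
top (244, 159) [ 0.6694  0.1976 -0.0008]
top (343, 204) [ 0.5267 -0.1257  0.0216]
top (297, 139) [0.7386 0.0264 0.0047]
top (440, 213) [ 0.5055 -0.4419  0.0049]
top (200, 249) [0.3751 0.2877 0.1647]
top (181, 217) [0.4688 0.3645 0.1024]
top (306, 190) [ 0.5702 -0.0071  0.0123]
top (306, 222) [ 4.684e-01 -9.200e-03 -4.000e-04]
top (382, 186) [ 0.5908 -0.2538 -0.0039]
top (382, 220) [ 0.4799 -0.2541 -0.0035]
s -0.00011249199840471757
t -0.0007998996154402814
```

View pics/cs.png

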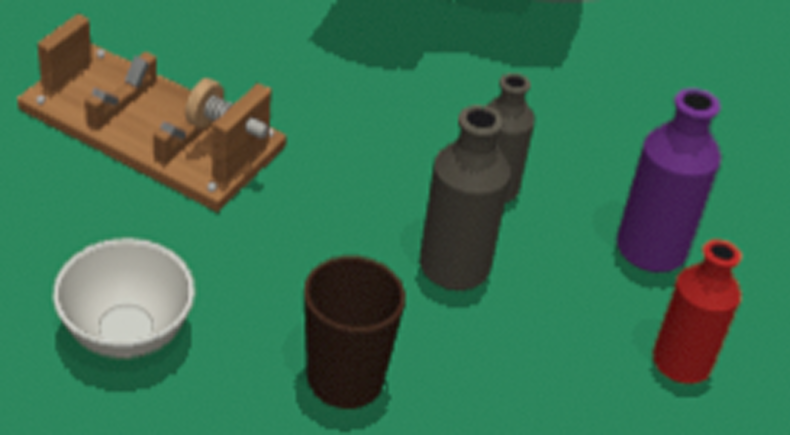

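View pics/ct.png

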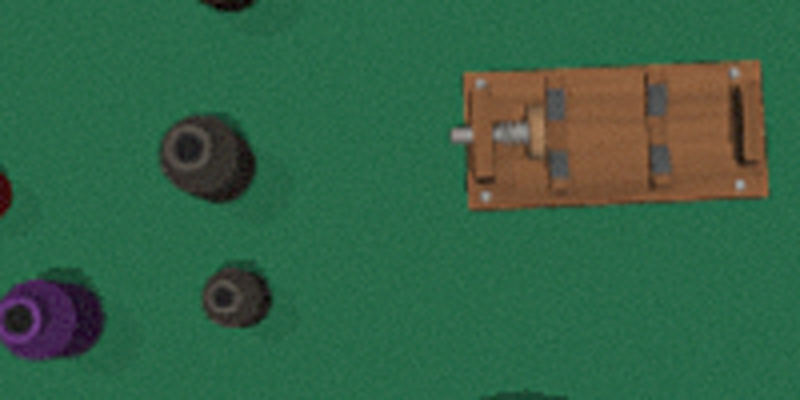

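The crops confirm it: the large grey bottle's mouth is at crop (480,118) in scene and (188,148) in top, taller than its grey neighbour. In the cradle the pad and spring are at the left, crop-top (535,132), and the mouth stop is at the right (740,122). So cradle +y is roughly world -y.

```bash
python3 - <<'E'
from h import *
from scipy.optimize import least_squares
z=np.load("cloud.npz");P=z['P'];src=z['src']
near=lambda c,r:np.hypot(*(P[:,:2]-c).T)<r
for s in (0,1,2):
    f=(src==s) if s<2 else src<2
    m=f&near([.503,.18],.05)&(P[:,2]>.015)&(P[:,2]<.11)
    if m.sum()>20:
        q=P[m];r=least_squares(lambda c:np.hypot(q[:,0]-c[0],q[:,1]-c[1])-.03,[.503,.18],loss='soft_l1',f_scale=.002);print("body",s,m.sum(),r.x.round(4),np.std(r.fun).round(4))
    m=f&near([.503,.18],.05)&(P[:,2]>.155);q=P[m]
    print("lip",m.sum(),((q.min(0)+q.max(0))/2).round(4),np.ptp(q,0).round(4))
    # cradle
    c0=np.array([.527,-.13])
    m=f&(abs(P[:,0]-c0[0])<.09)&(abs(P[:,1]-c0[1])<.15)&(P[:,2]>.009)&(P[:,2]<.021);q=P[m]
    rect=cv2.minAreaRect(q[:,:2].astype(np.float32)*1000);print("base",m.sum(),np.median(q[:,2]).round(4),rect)
    m=f&(abs(P[:,0]-c0[0])<.09)&(abs(P[:,1]-c0[1])<.16)&(P[:,2]>.055);q=P[m]
    for nm,mm in(("foot",q[:,1]>-.06),("stop",q[:,1]<-.18)):
        k=q[mm]; 
        if len(k):print(nm,len(k),k.min(0).round(4),k.max(0).round(4))
# others
    for nm,c in(("tumbler",[.655,.19]),("mug",[.5,-.44]),("bowl",[.72,.026]),("small",[.40,.16])):
        k=P[f&near(c,.08)&(P[:,2]>.03)]
        if len(k): print(nm,np.percentile(k,1,axis=0).round(3),np.percentile(k,99,axis=0).round(3))
E
```

```text
body 0 760 [0.497  0.1882] 0.0011
lip 149 [0.4983 0.1888 0.1613] [0.0332 0.0325 0.0123]
base 1533 0.015 ((529.769287109375, -127.08838653564453), (114.96646118164062, 241.4888458251953), 3.97534441947937)
foot 386 [ 0.4864 -0.0599  0.0552] [0.5593 0.0022 0.0849]
stop 151 [ 0.5054 -0.2384  0.0551] [ 0.5681 -0.2188  0.0726]
tumbler [0.618 0.153 0.032] [0.688 0.222 0.102]
mug [ 0.463 -0.464  0.031] [ 0.542 -0.385  0.087]
bowl [ 0.675 -0.027  0.03 ] [0.78  0.079 0.052]
small [0.383 0.152 0.033] [0.413 0.188 0.126]
body 1 90 [0.4991 0.1895] 0.0004
lip 114 [0.4985 0.1881 0.1648] [0.0317 0.033  0.0127]
base 1782 0.0143 ((529.8504028320312, -115.62403869628906), (110.59687805175781, 264.56396484375), 3.7166759967803955)
foot 197 [ 0.4883 -0.0586  0.0556] [0.5561 0.0006 0.0864]
stop 109 [ 0.5086 -0.2378  0.0553] [ 0.5649 -0.2199  0.0778]
tumbler [0.618 0.152 0.031] [0.689 0.222 0.105]
mug [ 0.448 -0.472  0.031] [ 0.539 -0.387  0.091]
bowl [ 0.676 -0.026  0.03 ] [0.781 0.079 0.055]
small [0.372 0.144 0.035] [0.478 0.192 0.128]
body 2 850 [0.4971 0.1884] 0.0012
lip 263 [0.4983 0.1884 0.1632] [0.0332 0.0335 0.0159]
base 3315 0.0147 ((528.97412109375, -115.64692687988281), (114.96646118164062, 264.97332763671875), 3.97534441947937)
foot 583 [ 0.4864 -0.0599  0.0552] [0.5593 0.0022 0.0864]
stop 260 [ 0.5054 -0.2384  0.0551] [ 0.5681 -0.2188  0.0778]
tumbler [0.618 0.152 0.031] [0.688 0.222 0.102]
mug [ 0.451 -0.47   0.031] [ 0.541 -0.385  0.088]
bowl [ 0.676 -0.026  0.03 ] [0.781 0.079 0.053]
small [0.372 0.144 0.033] [0.478 0.188 0.127]
```

>>> jog_arm --deltas '[[[0, 0, 0, 0.1, -0.07, -0.05, 1], [0, 0, 0, 0.2, -0.15, -0.1, 1], [0, 0, 0, 0.3, -0.22, -0.15, 1], [0, 0, 0, 0.4, -0.3, -0.2, 1], [0, 0, -0.1, 0.5, -0.37, -0.2, 1], [0, 0, -0.3, 0.6, -0.44, -0.2, 1], [0, 0, -0.5, 0.7, -0.5, -0.2, 1], [0, 0, -0.6, 0.8, -0.58, -0.2, 1], [0, 0, -0.7, 0.8, -0.58, -0.2, 1], [0, 0, -0.8, 0.8, -0.58, -0.2, 1]]]'

```text
clock: 1.1
tcp_pos: [0.4883, -0.2597, 0.3526]
eef_rot: [-3.141, 0.0, 1.135]
contact_force: [1.3, -0.0, -0.7]
width: 0.0858
finger_force: 0.0
```

```bash
cat > log.py <<'E'
from h import *
import json
o=bot.observe()
print(o['clock'],'q',o['q'].round(4).tolist(),'p',o['tcp_pos'].round(4).tolist(),'rpy',o['eef_rot'].round(4).tolist(),'F',o['contact_force'].round(1),'w',round(o['width'],4),'ff',round(float(o['finger_force']),1))
print(R.from_euler('xyz',o['eef_rot']).as_matrix().round(3).tolist())
open('log.txt','a').write(json.dumps([o['q'].tolist(),o['tcp_pos'].tolist(),o['eef_rot'].tolist()])+"\n")
E
echo '[[-1.31588201,0.264767315,1.60536671,0,1.27369195,-0.0369271243],[0.19401647,-0.64581029,0.25195636],[-3.13936059,-7.53e-05,0.29184356]]' > log.txt; python3 log.py
```

```text
1.1 q [-0.5338, -0.0138, 1.7336, -0.0001, 1.4221, -0.0983] p [0.4883, -0.2597, 0.3526] rpy [-3.1413, 0.0, 1.1353] F [ 1.3 -0.  -0.7] w 0.0858 ff 0.0
[[0.422, 0.907, -0.0], [0.907, -0.422, 0.0], [-0.0, -0.0, -1.0]]
```

>>> jog_arm --deltas '[[[-0.05, -0.11, 0, 0.05, -0.02, 0, 1], [-0.1, -0.22, 0, 0.1, -0.04, 0, 1], [-0.15, -0.33, 0, 0.15, -0.06, 0, 1], [-0.2, -0.44, 0, 0.2, -0.08, 0, 1], [-0.25, -0.55, 0, 0.25, -0.1, 0, 1], [-0.3, -0.66, 0, 0.27, -0.12, 0, 1], [-0.35, -0.75, 0, 0.27, -0.12, 0, 1], [-0.35, -0.75, 0, 0.27, -0.12, 0, 1], [-0.35, -0.75, 0, 0.27, -0.12, 0, 1]]]'

```text
clock: 2.0
tcp_pos: [0.491, -0.1135, 0.3521]
eef_rot: [2.683, 0.762, 0.945]
contact_force: [0.2, -0.0, 0.2]
width: 0.0855
finger_force: 0.0
```

```bash
python3 log.py
```

```text
2.0 q [0.2176, -0.0391, 1.9685, -0.8392, 1.5005, 0.8479] p [0.491, -0.1135, 0.3521] rpy [2.6834, 0.7622, 0.9454] F [ 0.2 -0.   0.2] w 0.0855 ff 0.0
[[0.423, 0.906, -0.004], [0.586, -0.277, -0.761], [-0.691, 0.32, -0.649]]
```

```bash
cat > fk.py <<'E'
from h import *
import json
from scipy.optimize import least_squares
Rz=lambda a:R.from_euler('z',a).as_matrix();Ry=lambda a:R.from_euler('y',a).as_matrix()
LO=np.array([-2.63,-.94,.31,-1.31,0,-2.55]);HI=np.array([2.63,2.18,2.57,4.45,2.66,2.55])
def rot(q): return Rz(q[0])@Ry(q[1]+q[2])@Rz(q[3])@Ry(q[4])@Rz(q[5]+np.pi/2)
def fk(q,k,full=False):
    a0,h,L1,e,L2,d,b=k
    W=Rz(q[0])@(np.array([a0,b,h])+Ry(q[1])@[0,0,L1]+Ry(q[1]+q[2])@[e,0,L2]);E=Rz(q[0])@(np.array([a0,b,h])+Ry(q[1])@[0,0,L1])
    r=rot(q);p=W+r@[0,0,d]
    return (p,r,W,E) if full else (p,r)
def load(): return [tuple(map(np.array,json.loads(l))) for l in open('log.txt')]
def fit():
    D=load();k0=np.array([0,.35,.45,0,.45,.2,.025])
    f=lambda k:np.r_[np.concatenate([fk(q,k)[0]-p for q,p,_ in D])*1000,(k-k0)*.5]
    s=least_squares(f,k0);return s.x,np.abs(s.fun[:3*len(D)]).max()
def ik(p,r,k,seeds=40,q0=None):
    best=None;rng=np.random.default_rng(0)
    S=([q0] if q0 is not None else [])+[LO+(HI-LO)*rng.random(6) for _ in range(seeds)]
    out=[]
    for s in S:
        g=lambda q:np.r_[(fk(q,k)[0]-p)*10,(rot(q)-r).ravel()]
        o=least_squares(g,np.clip(s,LO+.01,HI-.01),bounds=(LO,HI))
        if o.cost<1e-6 and not any(np.allclose(o.x,x,atol=.02) for x in out): out.append(o.x)
    return out
E
python3 - <<'E'
from fk import *
for q,p,e in load(): print(np.abs(rot(q)-R.from_euler('xyz',e).as_matrix()).max().round(4))
print(fit())
E
```

```text
0.0
0.0
0.0
(array([3.17381646e-06, 2.51800223e-01, 5.12000177e-01, 1.40256337e-03,
       5.66197296e-01, 3.25698464e-01, 2.48988451e-02]), np.float64(0.0011039822222780327))
```

```bash
python3 - <<'E'
from fk import *
k,_=fit();np.save('k.npy',k)
B=np.array([.498,.1885]);g=.075
obs=[("purple",.385,.285,.034,.166),("red",.469,.3645,.026,.105),("small",.395,.165,.024,.127),("tumb",.653,.187,.038,.101)]
def clear(p0,p1,rad):
    m={}
    for t in np.linspace(0,1,60):
        x=p0+(p1-p0)*t
        for n,ox,oy,r,h in obs:
            dxy=np.hypot(x[0]-ox,x[1]-oy)-r;dz=x[2]-h
            dd=np.hypot(max(dxy,0),max(dz,0))-rad
            m[n]=min(m.get(n,9),dd)
        m['tab']=min(m.get('tab',9),x[2]-rad)
    return m
for th in (15,22):
  for be in range(30,360,15):
    b=np.radians(be);t=np.radians(th)
    a=-np.array([np.cos(b),np.sin(b),0]);u=np.array([0,0,1.])
    z=np.cos(t)*a-np.sin(t)*u;y=np.cross(u,a)
    for s in (1,-1):
      rr=np.stack([np.cross(s*y,z),s*y,z],1)
      P=np.r_[B,g]-.003*z
      for q in ik(P,rr,k,12):
        p,_,W,E=fk(q,k,True)
        c=clear(P-.055*z,W,.05);c2=clear(W,E,.06)
        m={n:round(min(c[n],c2[n])*1000) for n in c}
        print(th,be,s,q.round(2).tolist(),m)
E
```

```text
15 30 1 [0.39, 0.98, 1.32, -0.15, 2.15, 1.45] {'purple': 91, 'red': 91, 'small': 86, 'tumb': -8, 'tab': 40}
15 30 -1 [0.39, 0.98, 1.32, -0.15, 2.15, -1.69] {'purple': 91, 'red': 91, 'small': 86, 'tumb': -8, 'tab': 40}
15 45 1 [0.49, 0.96, 1.36, -0.33, 2.09, 1.32] {'purple': 79, 'red': 69, 'small': 82, 'tumb': 23, 'tab': 40}
15 45 -1 [0.49, 0.96, 1.36, -0.33, 2.09, -1.82] {'purple': 79, 'red': 69, 'small': 82, 'tumb': 23, 'tab': 40}
15 60 1 [0.58, 0.92, 1.45, -0.5, 2.01, 1.22] {'purple': 65, 'red': 37, 'small': 76, 'tumb': 47, 'tab': 40}
15 60 -1 [0.58, 0.92, 1.45, -0.5, 2.01, -1.93] {'purple': 65, 'red': 37, 'small': 76, 'tumb': 47, 'tab': 40}
15 75 1 [0.67, 0.86, 1.56, -0.65, 1.9, 1.14] {'purple': 50, 'red': -1, 'small': 67, 'tumb': 63, 'tab': 40}
15 75 -1 [0.67, 0.86, 1.56, -0.65, 1.9, -2.0] {'purple': 50, 'red': -1, 'small': 67, 'tumb': 63, 'tab': 40}
15 90 1 [0.76, 0.8, 1.69, -0.8, 1.77, 1.1] {'purple': 29, 'red': -35, 'small': 56, 'tumb': 77, 'tab': 40}
15 90 -1 [0.76, 0.8, 1.69, -0.8, 1.77, -2.04] {'purple': 29, 'red': -35, 'small': 56, 'tumb': 77, 'tab': 40}
15 105 1 [0.83, 0.
[... 5478 characters left out ...]
l': 58, 'tumb': 46, 'tab': 47}
22 315 1 [-0.07, 0.74, 1.69, 0.66, 1.74, 2.02] {'purple': 118, 'red': 148, 'small': 68, 'tumb': 23, 'tab': 47}
22 315 -1 [-0.07, 0.74, 1.69, 0.66, 1.74, -1.12] {'purple': 118, 'red': 148, 'small': 68, 'tumb': 23, 'tab': 47}
22 330 1 [0.01, 0.81, 1.57, 0.52, 1.86, 1.95] {'purple': 118, 'red': 141, 'small': 76, 'tumb': -4, 'tab': 47}
22 330 -1 [0.01, 0.81, 1.57, 0.52, 1.86, -1.19] {'purple': 118, 'red': 141, 'small': 76, 'tumb': -4, 'tab': 47}
22 345 1 [0.11, 0.86, 1.47, 0.37, 1.95, 1.86] {'purple': 114, 'red': 130, 'small': 81, 'tumb': -25, 'tab': 47}
22 345 -1 [0.11, 0.86, 1.47, 0.37, 1.95, -1.28] {'purple': 114, 'red': 130, 'small': 81, 'tumb': -25, 'tab': 47}
```

```bash
python3 - <<'E'
from h import *
z=np.load("cloud.npz");P=z['P'];src=z['src']
e=lambda a:np.array([np.sin(a),-np.cos(a)])
for s in (0,1):
    f=(src==s)&(abs(P[:,0]-.53)<.09)
    q=P[f&(P[:,1]<-.2)&(P[:,1]>-.26)&(P[:,2]>.03)];r=cv2.minAreaRect(q[:,:2].astype(np.float32)*1000);print("stop",len(q),np.round(r[0],1),np.round(r[1],1),round(r[2],2),q[:,2].max())
    q=P[f&(P[:,1]<.02)&(P[:,1]>-.026)&(P[:,2]>.074)];r=cv2.minAreaRect(q[:,:2].astype(np.float32)*1000);print("foot",len(q),np.round(r[0],1),np.round(r[1],1),round(r[2],2),q[:,2].max())
    q=P[f&(P[:,1]<-.03)&(P[:,1]>-.09)&(P[:,2]>.06)];
    if len(q):print("pad",len(q),q.min(0).round(4),q.max(0).round(4))
    for nm,lo,hi in(("restF",-.105,-.06),("restM",-.18,-.14)):
        q=P[f&(P[:,1]<hi)&(P[:,1]>lo)&(P[:,2]>.03)&(P[:,2]<.06)]
        if len(q):r=cv2.minAreaRect(q[:,:2].astype(np.float32)*1000);print(nm,len(q),np.round(r[0],1),np.round(r[1],1),round(r[2],2))
    # base edges: long sides, robust
    q=P[f&(P[:,2]>.010)&(P[:,2]<.020)&(P[:,1]>-.255)&(P[:,1]<.0)]
    ys=np.arange(-.23,-.03,.01);L=[];H=[]
    for y in ys:
        k=q[abs(q[:,1]-y)<.005,0];L.append(np.percentile(k,1));H.append(np.percentile(k,99))
    for n,v in(("lo",L),("hi",H)): c=np.polyfit(ys+.13,v,1);print("edge",n,np.degrees(np.arctan(c[0])).round(2),c[1].round(4),np.std(np.polyval(c,ys+.13)-v).round(4))
E
```

```text
stop 273 [ 536.7 -228.2] [63.1 18.2] 3.14 0.07255302779906696
foot 116 [522.3 -18.5] [13.4 72. ] 89.66 0.08330272335682168
pad 148 [ 0.503  -0.0713  0.0607] [ 0.5473 -0.0301  0.0849]
restF 70 [556.7 -75.6] [22.1 33.4] 72.54
restM 146 [ 532.1 -159.5] [93.  16.9] 3.11
edge lo 12.69 0.5023 0.0245
edge hi -3.59 0.585 0.0006
stop 131 [ 536.2 -229.7] [57.9 17. ] 4.32 0.07782982133076746
foot 83 [522.1 -19.7] [67.8  9.2] 1.25 0.08643019274268787
pad 104 [ 0.4891 -0.0677  0.0611] [ 0.545  -0.0302  0.0863]
restF 95 [527.1 -79.6] [88.9 13.2] 3.89
restM 102 [ 532.  -159.9] [89.3 13.5] 3.15
edge lo -3.74 0.4767 0.0009
edge hi -4.01 0.5839 0.001
```

```bash
cat > plan.py <<'E'
from fk import *
k=np.load('k.npy');U=np.array([0,0,1.])
TH=np.radians(20);G=.075
B=np.array([.498,.1885,0]);O=np.array([.5308,-.139,0]);cy=np.array([.0628,-.998,0]);cy/=np.linalg.norm(cy)
# tool pose holding bottle: foot point f, axis dir m, approach dir a (perp to m, into bottle)
def hold(f,m,a,g=G,back=0):
    z=np.cos(TH)*a-np.sin(TH)*m;y=np.cross(m,a);y/=np.linalg.norm(y);x=np.cross(y,z)
    return f+g*m-(.003+back)*z,np.stack([x,y,z],1)
def up(be,h=0,back=0):
    b=np.radians(be);return hold(B+h*U,U,-np.array([np.cos(b),np.sin(b),0]),back=back)
def lie(yf,zf,phi,back=0):  # foot centre at cradle y, height, mouth-up tilt deg
    p=np.radians(phi);m=np.cos(p)*cy+np.sin(p)*U;a=np.sin(p)*cy-np.cos(p)*U
    return hold(O+yf*cy+zf*U,m,a,back=back)
def delta(A,Bp):
    dp=A[1].T@(Bp[0]-A[0]);w=R.from_matrix(A[1].T@Bp[1]).as_rotvec()
    return np.r_[w/np.radians(60),dp/.5]
def now():
    o=bot.observe();return (o['tcp_pos'],R.from_euler('xyz',o['eef_rot']).as_matrix()),o['q']
def track(A,Bp,q,n=10):  # joint continuity along interpolation
    w=R.from_matrix(A[1].T@Bp[1]).as_rotvec();bad=0
    for t in np.linspace(0,1,n+1)[1:]:
        p=A[0]+t*(Bp[0]-A[0]);r=A[1]@R.from_rotvec(w*t).as_matrix()
        o=least_squares(lambda x:np.r_[(fk(x,k)[0]-p)*10,(rot(x)-r).ravel()],np.clip(q,LO+1e-6,HI-1e-6),bounds=(LO,HI))
        bad=max(bad,o.cost);st=np.abs(o.x-q).max();q=o.x
    return q,bad
E
python3 - <<'E'
from plan import *
A,q=now()
seq=[("via",(np.array([.60,.30,.34]),up(55)[1])),("pre",up(55,0,.11)),("grasp",up(55)),("lift",up(55,.2)),("hi",(np.array([.53,-.02,.36]),lie(-.0,.2,10)[1])),("above",lie(-.05,.13,10)),("in",lie(-.066,.061,10)),("push",lie(-.0885,.061,10)),("level",lie(-.084,.062,0))]
for n,T in seq:
    q,b=track(A,T,q);print(n,T[0].round(3),q.round(2),'%.0e'%b,"delta",delta(A,T).round(3));A=T
E
```

```text
via [0.6  0.3  0.34] [ 0.59  0.89  0.9  -0.58  2.47  0.97] 2e-17 delta [ 0.418 -0.429 -0.108  0.594 -0.04  -0.615]
pre [0.559 0.275 0.114] [ 0.59  0.99  1.15 -0.42  2.16  1.2 ] 1e-18 delta [ 0.     0.     0.     0.396 -0.039  0.237]
grasp [0.5   0.191 0.076] [ 0.55  0.88  1.44 -0.42  1.97  1.25] 6e-21 delta [ 0.    0.    0.    0.   -0.    0.22]
lift [0.5   0.191 0.276] [ 0.55  0.65  1.42 -0.49  2.21  1.12] 2e-18 delta [ 0.     0.     0.    -0.376  0.    -0.137]
hi [ 0.53 -0.02  0.36] [-0.19 -0.04  1.76  0.17  1.47 -0.27] 3e-22 delta [-0.348  1.279 -0.604 -0.264  0.292  0.234]
above [ 0.532 -0.163  0.146] [-0.43  0.18  1.92  0.17  1.13 -0.58] 1e-18 delta [ 0.     0.     0.    -0.356 -0.013  0.372]
in [ 0.531 -0.147  0.077] [-0.41  0.25  1.98  0.19  0.99 -0.58] 1e-23 delta [ 0.     0.     0.     0.008 -0.     0.141]
push [ 0.53  -0.125  0.077] [-0.37  0.24  2.    0.19  0.99 -0.55] 1e-29 delta [0.    0.    0.    0.044 0.    0.008]
level [ 0.53  -0.131  0.065] [-0.47  0.31  1.96  0.34  1.07 -0.72] 6e-25 delta [-0.     0.167  0.    -0.016 -0.     0.022]
```

>>> jog_arm --deltas '[[[0.04, -0.04, -0.01, 0.06, 0, -0.06, 1], [0.08, -0.09, -0.02, 0.12, 0, -0.12, 1], [0.13, -0.13, -0.03, 0.18, -0.01, -0.19, 1], [0.17, -0.17, -0.04, 0.24, -0.02, -0.25, 1], [0.21, -0.21, -0.05, 0.3, -0.02, -0.31, 1], [0.25, -0.26, -0.06, 0.36, -0.02, -0.37, 1], [0.3, -0.3, -0.08, 0.42, -0.03, -0.43, 1], [0.34, -0.34, -0.09, 0.48, -0.03, -0.49, 1], [0.38, -0.39, -0.1, 0.54, -0.04, -0.55, 1], [0.418, -0.429, -0.108, 0.594, -0.04, -0.615, 1]]]'

```text
clock: 3.0
tcp_pos: [0.6021, 0.2992, 0.3402]
eef_rot: [-3.14, 1.221, 0.956]
contact_force: [1.4, -0.6, 0.4]
width: 0.0855
finger_force: 0.0
```

```bash
python3 log.py; python3 - <<'E'
from plan import *
A,q=now();T=up(55,0,.11)
print(fit()[1],delta(A,T).round(4),track(A,T,q))
E
```

```text
3.0 q [0.5877, 0.8945, 0.888, -0.575, 2.474, 0.9684] p [0.6021, 0.2992, 0.3402] rpy [-3.1395, 1.2207, 0.9564] F [ 1.4 -0.6  0.4] w 0.0855 ff 0.0
[[0.198, 0.816, -0.543], [0.28, -0.578, -0.766], [-0.939, -0.001, -0.343]]
0.0012711299776091423 [-0.0051 -0.001  -0.0011  0.3953 -0.0426  0.2387] (array([ 0.5941105 ,  0.98963743,  1.15351814, -0.41507406,  2.15605679,
        1.20173057]), np.float64(1.1688804619962427e-18))
```

>>> jog_arm --deltas '[[[0, 0, 0, 0.05, -0.005, 0.03, 1], [0, 0, 0, 0.1, -0.01, 0.06, 1], [0, 0, 0, 0.15, -0.015, 0.09, 1], [0, 0, 0, 0.2, -0.02, 0.12, 1], [0, 0, 0, 0.25, -0.026, 0.15, 1], [-0.005, 0, 0, 0.3, -0.031, 0.18, 1], [-0.005, -0.001, -0.001, 0.35, -0.037, 0.21, 1], [-0.005, -0.001, -0.001, 0.395, -0.043, 0.239, 1], [-0.005, -0.001, -0.001, 0.395, -0.043, 0.239, 1]]]'

```text
clock: 3.9
tcp_pos: [0.5573, 0.2723, 0.1103]
eef_rot: [-3.138, 1.226, 0.964]
contact_force: [0.0, -0.3, -0.3]
width: 0.0851
finger_force: 0.0
```

```bash
python3 log.py; python3 - <<'E'
from plan import *
A,q=now();print(delta(A,up(55)).round(4))
a=bot.grab_frame("scene")[0];b=bot.grab_frame("top")[0]
s=cv2.resize(a[120:320,340:590],None,fx=2,fy=2);t=cv2.resize(b[120:290,150:300],None,fx=2.35,fy=2.35)
h=400;im=np.zeros((h,s.shape[1]+t.shape[1],3),np.uint8);im[:s.shape[0],:s.shape[1]]=s;im[:min(h,t.shape[0]),s.shape[1]:]=t[:h]
im=im[:,:800];cv2.imwrite("pics/pre.png",im[...,::-1]);print(im.shape)
E
```

```text
3.9 q [0.5925, 0.9902, 1.1623, -0.4164, 2.1509, 1.2023] p [0.5573, 0.2723, 0.1103] rpy [-3.1381, 1.2261, 0.9639] F [ 0.  -0.3 -0.3] w 0.0851 ff 0.0
[[0.193, 0.82, -0.54], [0.278, -0.573, -0.771], [-0.941, -0.001, -0.338]]
[ 2.000e-04  4.100e-03  1.300e-03 -3.000e-03 -1.000e-03  2.111e-01]
(400, 800, 3)
```

View pics/pre.png

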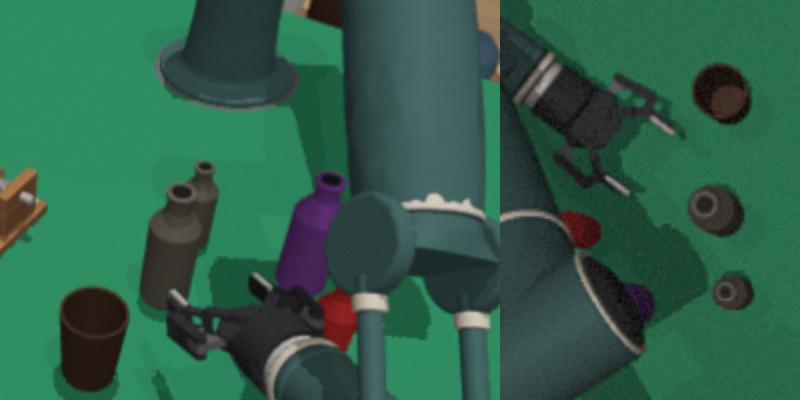

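The picture shows the open jaws, finger pads at about (660,122) and (615,185) in the right half, facing the grey bottle at (715,210). The gripper is clear of the red bottle and the tumbler. Next I'll track the commanded pose.

```bash
cat >> plan.py <<'E'
ROWS=[[0,0,-.8,.8,-.58,-.2],[-.35,-.75,0,.27,-.12,0],[.418,-.429,-.108,.594,-.04,-.615],[-.005,-.001,-.001,.395,-.043,.239]]
def cmd(rows=ROWS):
    import os,json
    if rows is ROWS and os.path.exists('rows.txt'): rows=rows+[json.loads(l) for l in open('rows.txt')]
    D=load()[0];p=D[1];r=R.from_euler('xyz',D[2]).as_matrix()
    for w in rows: p,r=p+r@(np.array(w[3:])*.5),r@R.from_rotvec(np.array(w[:3])*np.pi/3).as_matrix()
    return p,r
E
python3 - <<'E'
from plan import *
C=cmd();A,q=now();print(C[0],A[0],delta(C,A).round(4),bot.observe()['dq'].round(3));print(delta(C,up(55)).round(4))
E
```

```text
[0.56352075 0.28392015 0.11471631] [0.55883089 0.27382372 0.1145579 ] [ 0.0022 -0.0006  0.0017 -0.0072  0.0038  0.0207] [ 0.012 -0.028 -0.032 -0.009  0.009  0.005]
[ 4.300e-03 -2.000e-04 -3.000e-04 -4.600e-03  1.000e-03  2.387e-01]
```

```bash
python3 - <<'E'
from plan import *
A,q=now();print(A[0],delta(A,up(55)).round(4),bot.observe()['clock'])
E
```

```text
[0.55883089 0.27382372 0.1145579 ] [ 0.0021  0.0004 -0.002   0.0028 -0.0023  0.218 ] 4.0
```

Approach in 10 rows over 1 s, with the jaws open.

>>> jog_arm --deltas '[[[0, 0, 0, 0, 0, 0.03, 1], [0, 0, 0, 0, 0, 0.06, 1], [0, 0, 0, 0.002, -0.001, 0.09, 1], [0.002, 0, -0.002, 0.003, -0.002, 0.12, 1], [0.002, 0, -0.002, 0.003, -0.002, 0.15, 1], [0.002, 0, -0.002, 0.003, -0.002, 0.17, 1], [0.002, 0, -0.002, 0.003, -0.002, 0.19, 1], [0.002, 0, -0.002, 0.003, -0.002, 0.205, 1], [0.002, 0, -0.002, 0.003, -0.002, 0.218, 1], [0.002, 0, -0.002, 0.003, -0.002, 0.218, 1]]]'

```text
clock: 5.0
tcp_pos: [0.4984, 0.1912, 0.0752]
eef_rot: [3.14, 1.224, 0.961]
contact_force: [0.5, -0.1, -0.2]
width: 0.0857
finger_force: 0.0
```

```bash
python3 log.py; python3 - <<'E'
from plan import *
a,d=bot.grab_frame("top");X=pts("top",d)
m=(np.hypot(X[...,0]-.498,X[...,1]-.1885)<.03)&(X[...,2]>.157)&(X[...,2]<.18);Q=X[m];print(len(Q),(Q.min(0)+Q.max(0))/2,np.ptp(Q,0))
A,q=now();print(A[0],delta(A,up(55)).round(4))
E
```

```text
5.0 q [0.5505, 0.8832, 1.4468, -0.4216, 1.9722, 1.2501] p [0.4984, 0.1912, 0.0752] rpy [3.1403, 1.2236, 0.9613] F [ 0.5 -0.1 -0.2] w 0.0857 ff 0.0
[[0.195, 0.821, -0.537], [0.279, -0.571, -0.772], [-0.94, 0.0, -0.34]]
114 [0.49856653 0.18883467 0.16434516] [0.03213353 0.03315901 0.01305721]
[0.49867302 0.19151251 0.07526486] [ 0.0027  0.0015  0.0003 -0.0015  0.0024 -0.0004]
```

>>> jog_arm --deltas '[[[0, 0, 0, 0, 0.002, 0, 0.7], [0, 0, 0, 0, 0.002, 0, 0.55], [0, 0, 0, 0, 0.002, 0, 0.48], [0, 0, 0, 0, 0.002, 0, 0.43], [0, 0, 0, 0, 0.002, 0, 0.3], [0, 0, 0, 0, 0.002, 0, 0.1], [0, 0, 0, 0, 0.002, 0, 0], [0, 0, 0, 0, 0.002, 0, 0]]]' --squeeze 70

```text
clock: 5.85
tcp_pos: [0.4999, 0.1911, 0.0755]
eef_rot: [3.137, 1.223, 0.959]
contact_force: [2.5, -0.4, 2.3]
width: 0.0581
finger_force: 74.6
```

```bash
python3 log.py; python3 - <<'E'
from plan import *
A,q=now();T=up(55,.2);print(delta(A,(A[0]+.2*U,T[1])).round(4))
E
```

```text
5.85 q [0.5497, 0.8838, 1.4441, -0.4233, 1.9728, 1.2491] p [0.4999, 0.1911, 0.0755] rpy [3.1374, 1.2227, 0.959] F [ 2.5 -0.4  2.3] w 0.0581 ff 74.6
[[0.196, 0.821, -0.536], [0.279, -0.571, -0.772], [-0.94, 0.001, -0.341]]
[ 3.200e-03  1.000e-03 -3.000e-04 -3.760e-01  6.000e-04 -1.364e-01]
```

>>> jog_arm --deltas '[[[0, 0, 0, -0.01, 0, -0.004, 0], [0, 0, 0, -0.03, 0, -0.011, 0], [0, 0, 0, -0.07, 0, -0.025, 0], [0, 0, 0, -0.12, 0, -0.044, 0], [0, 0, 0, -0.17, 0, -0.062, 0], [0, 0, 0, -0.22, 0, -0.08, 0], [0, 0, 0, -0.27, 0, -0.098, 0], [0, 0, 0, -0.32, 0, -0.116, 0], [0, 0, 0, -0.36, 0, -0.13, 0], [0, 0, 0, -0.376, 0, -0.136, 0]]]'

```text
clock: 6.85
tcp_pos: [0.4997, 0.1914, 0.2787]
eef_rot: [3.133, 1.219, 0.954]
contact_force: [-0.0, 0.4, -3.2]
width: 0.0578
finger_force: 74.7
```

```bash
python3 log.py; python3 - <<'E'
from plan import *
bot.grab_frame("top")
A,q=now();T=(np.array([.53,-.02,.36]),lie(0,.2,10)[1]);print(A[0],delta(A,T).round(4),track(A,T,q))
H=(A[0]*.5+T[0]*.5,A[1]@R.from_rotvec(R.from_matrix(A[1].T@T[1]).as_rotvec()*.5).as_matrix());print(delta(A,H).round(4))
E
```

```text
6.85 q [0.5499, 0.6459, 1.4189, -0.4879, 2.206, 1.1188] p [0.4997, 0.1914, 0.2787] rpy [3.1329, 1.2189, 0.9543] F [-0.   0.4 -3.2] w 0.0578 ff 74.7
[[0.199, 0.821, -0.536], [0.281, -0.572, -0.771], [-0.939, 0.003, -0.345]]
[0.49985321 0.19145418 0.2787428 ] [-0.3434  1.2777 -0.6032 -0.2595  0.2917  0.2377] (array([-0.18851867, -0.04243717,  1.75714439,  0.16982817,  1.47214434,
       -0.27196228]), np.float64(2.716821129473444e-22))
[-0.1717  0.6389 -0.3016 -0.1297  0.1458  0.1188]
```

>>> jog_arm --deltas '[[[-0.01, 0.04, -0.02, -0.01, 0.01, 0.01, 0], [-0.03, 0.1, -0.05, -0.02, 0.02, 0.02, 0], [-0.05, 0.18, -0.085, -0.035, 0.04, 0.035, 0], [-0.07, 0.26, -0.12, -0.05, 0.06, 0.05, 0], [-0.09, 0.34, -0.16, -0.07, 0.08, 0.06, 0], [-0.115, 0.42, -0.2, -0.085, 0.095, 0.08, 0], [-0.135, 0.5, -0.235, -0.1, 0.115, 0.095, 0], [-0.155, 0.57, -0.27, -0.115, 0.13, 0.105, 0], [-0.172, 0.639, -0.302, -0.13, 0.146, 0.119, 0]]]'

```text
clock: 7.8
tcp_pos: [0.5139, 0.0849, 0.3153]
eef_rot: [-2.995, 0.519, 1.372]
contact_force: [0.6, -1.4, -3.7]
width: 0.0581
finger_force: 75.0
```

```bash
python3 log.py; python3 - <<'E'
from plan import *
bot.grab_frame("top")
A,q=now();T=(np.array([.53,-.02,.36]),lie(0,.2,10)[1]);print(A[0],delta(A,T).round(4),track(A,T,q))
E
```

```text
7.8 q [0.3347, 0.1812, 1.6741, -0.3585, 1.6896, 0.6025] p [0.5139, 0.0849, 0.3153] rpy [-2.9953, 0.5188, 1.3725] F [ 0.6 -1.4 -3.7] w 0.0581 ff 75.0
[[0.171, 0.956, -0.24], [0.851, -0.266, -0.452], [-0.496, -0.127, -0.859]]
[0.51433305 0.08241733 0.31819326] [-0.173   0.6378 -0.3002 -0.2103  0.0743  0.0131] (array([-0.18851867, -0.04243717,  1.75714439,  0.16982817,  1.47214434,
       -0.27196228]), np.float64(1.0210317600168931e-29))
```

>>> jog_arm --deltas '[[[-0.01, 0.04, -0.02, -0.01, 0.005, 0, 0], [-0.03, 0.1, -0.05, -0.03, 0.01, 0, 0], [-0.05, 0.18, -0.085, -0.06, 0.02, 0, 0], [-0.07, 0.26, -0.12, -0.09, 0.03, 0.005, 0], [-0.09, 0.34, -0.16, -0.12, 0.04, 0.005, 0], [-0.115, 0.42, -0.2, -0.15, 0.05, 0.01, 0], [-0.135, 0.5, -0.235, -0.175, 0.06, 0.01, 0], [-0.155, 0.57, -0.27, -0.195, 0.07, 0.013, 0], [-0.173, 0.638, -0.3, -0.21, 0.074, 0.013, 0], [-0.173, 0.638, -0.3, -0.21, 0.074, 0.013, 0]]]'

```text
clock: 8.85
tcp_pos: [0.5291, -0.019, 0.3566]
eef_rot: [-3.134, -0.172, 1.628]
contact_force: [0.4, -0.2, -3.0]
width: 0.058
finger_force: 75.7
```

```bash
python3 log.py; python3 - <<'E'
from plan import *
a,d=bot.grab_frame("scene");X=pts("scene",d);b,d2=bot.grab_frame("top");X2=pts("top",d2)
A,q=now()
# bottle pose estimate predicted from grip
inv=lie(0,.2,10)  # axis & foot in tool frame
mt=inv[1].T@(np.cos(np.radians(10))*cy+np.sin(np.radians(10))*U);m=A[1]@mt
f=A[0]+.003*A[1][:,2]-G*m;print("foot",f,"axis",m,"mouth",f+.165*m)
np.savez("hold.npz",X=X,X2=X2,a=a,b=b)
c=bot.calibration("scene")
pr,_=cv2.projectPoints(np.array([f,f+.165*m]),np.array(c['rvec'],float),np.array(c['tvec'],float),np.array(c['mtx'],float),np.array(c['dist_coeffs'],float));print(pr.ravel())
u,v=pr.reshape(-1,2).mean(0).astype(int);s=a[max(0,v-75):v+75,max(0,u-100):u+100];print(u,v,s.shape)
cv2.imwrite("pics/hold.png",cv2.resize(s,None,fx=4,fy=4)[...,::-1])
print(delta(A,lie(-.05,.13,10)).round(4))
E
```

```text
8.85 q [-0.1845, -0.0396, 1.7603, 0.1659, 1.4712, -0.2632] p [0.5291, -0.019, 0.3566] rpy [-3.1341, -0.172, 1.6281] F [ 0.4 -0.2 -3. ] w 0.058 ff 75.7
[[-0.056, 0.998, -0.017], [0.984, 0.059, 0.17], [0.171, -0.007, -0.985]]
foot [0.5248403  0.05702812 0.34044098] axis [ 0.06062679 -0.98235467  0.17692852] mouth [ 0.53484372 -0.1050604   0.36963418]
[379.73609135 130.71813239 317.77789819  97.02793295]
348 113 (150, 200, 3)
[-0.0064  0.0032 -0.0036 -0.3597 -0.0088  0.3655]
```

View pics/hold.png

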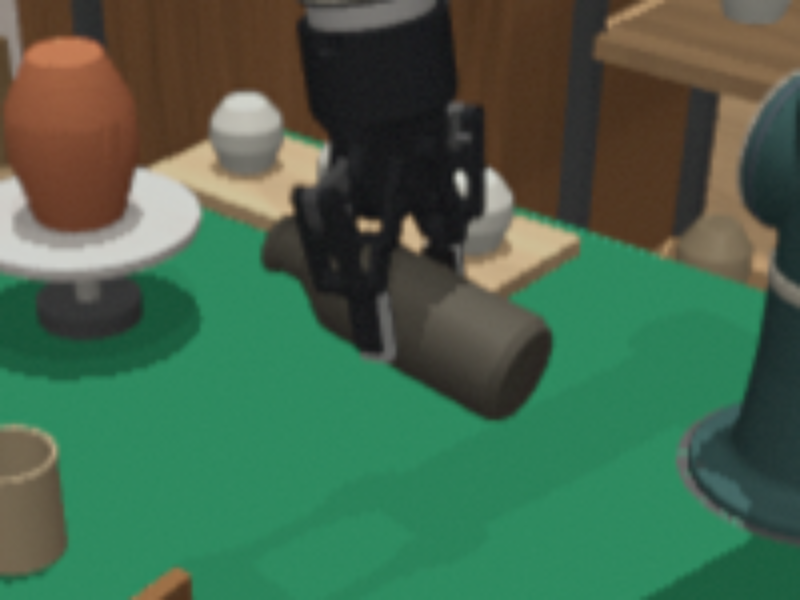

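The held bottle's foot face is at crop (523,370) and its mouth near (283,245). The pose predicted from the grasp is (527,371) and (279,236), so there was no visible slip. I'll refine it with depth.

```bash
python3 - <<'E'
from plan import *
z=np.load('hold.npz');A,q=now()
inv=lie(0,.2,10);mt=inv[1].T@(np.cos(np.radians(10))*cy+np.sin(np.radians(10))*U);m=A[1]@mt;f=A[0]+.003*A[1][:,2]-G*m
e1=np.cross(m,U);e1/=np.linalg.norm(e1);e2=np.cross(e1,m)
for n in('X','X2'):
    Q=z[n].reshape(-1,3)-f;t=Q@m;a=Q@e1;b=Q@e2;r=np.hypot(a,b)
    s=(t>.008)&(t<.05)&(r<.037)&(r>.02)
    g=lambda c:np.hypot(a[s]-c[0]-c[2]*(t[s]-.03),b[s]-c[1]-c[3]*(t[s]-.03))-.03
    o=least_squares(lambda c:np.r_[g(c),c*.01],np.zeros(4),loss='soft_l1',f_scale=.002)
    ff=(abs(t)<.012)&(r<.022);print(n,s.sum(),o.x.round(4),"foot t",ff.sum(),np.median(t[ff]) if ff.any() else None)
    # neck/mouth
    s2=(t>.143)&(t<.17)&(r<.03);print(" neck",s2.sum(),(t[s2].max() if s2.any() else None),np.c_[a,b][s2].min(0) if s2.any() else'',np.c_[a,b][s2].max(0) if s2.any() else'')
E
```

```text
X 559 [ 0.0009 -0.0026  0.0038  0.0078] foot t 125 0.0021964453820702196
 neck 126 0.16829625977986704 [-0.01662118 -0.01660065] [0.00420885 0.0153418 ]
X2 390 [-0.0008 -0.0032  0.0127 -0.0043] foot t 3 0.0021306065452947514
 neck 58 0.16608406910875864 [ 0.00198293 -0.01242207] [0.01656176 0.0141776 ]
```

```bash
cat >> plan.py <<'E'
_h=hold
def hold(f,m,a,g=G,back=0):   # measured in-hand offset: +2 mm along axis, 2 mm toward fingertips
    p,r=_h(f,m,a,g,back);return p-.002*m-.002*a,r
E
python3 - <<'E'
from plan import *
A,q=now();T=lie(-.05,.125,10);print(delta(A,T).round(4),track(A,T,q)); print(delta(T,lie(-.062,.064,10)).round(4))
E
```

```text
[-0.0064  0.0032 -0.0036 -0.3563 -0.0088  0.373 ] (array([-0.4286756 ,  0.18179102,  1.92840173,  0.1708959 ,  1.12020771,
       -0.57293188]), np.float64(1.8472493312297504e-18))
[ 0.      0.      0.      0.0025 -0.      0.1243]
```

>>> jog_arm --deltas '[[[0, 0, 0, -0.02, 0, 0.02, 0], [-0.002, 0, -0.002, -0.06, -0.001, 0.06, 0], [-0.004, 0.002, -0.004, -0.11, -0.002, 0.11, 0], [-0.006, 0.003, -0.004, -0.16, -0.004, 0.16, 0], [-0.006, 0.003, -0.004, -0.21, -0.005, 0.215, 0], [-0.006, 0.003, -0.004, -0.26, -0.006, 0.27, 0], [-0.006, 0.003, -0.004, -0.3, -0.007, 0.315, 0], [-0.006, 0.003, -0.004, -0.335, -0.008, 0.35, 0], [-0.006, 0.003, -0.004, -0.356, -0.009, 0.373, 0], [-0.006, 0.003, -0.004, -0.356, -0.009, 0.373, 0]]]'

```text
clock: 9.95
tcp_pos: [0.5323, -0.1598, 0.1409]
eef_rot: [-3.14, -0.177, 1.636]
contact_force: [-0.5, 0.4, -2.8]
width: 0.0575
finger_force: 75.7
```

```bash
python3 log.py; python3 - <<'E'
from plan import *
a,d=bot.grab_frame("scene");X=pts("scene",d)
b,d2=bot.grab_frame("top");X2=pts("top",d2)
A,q=now();print(A[0],delta(A,lie(-.062,.064,10)).round(4))
s=cv2.resize(a[120:270,240:420],None,fx=4,fy=4)
cv2.imwrite("pics/above.png",s[...,::-1])
# refit bottle
T=lie(0,.2,10);m0=np.cos(np.radians(10))*cy+np.sin(np.radians(10))*U;f0=O+.2*U
m=A[1]@(T[1].T@m0);f=A[0]+A[1]@(T[1].T@(f0-T[0]))
e1=np.cross(m,U);e1/=np.linalg.norm(e1);e2=np.cross(e1,m);print("foot",f,"mouth",f+.165*m)
for n,XX in(('X',X),('X2',X2)):
    Q=XX.reshape(-1,3)-f;t=Q@m;aa=Q@e1;bb=Q@e2;r=np.hypot(aa,bb)
    s=(t>.008)&(t<.05)&(r<.036)&(r>.02)
    g=lambda c:np.hypot(aa[s]-c[0],bb[s]-c[1])-.03
    o=least_squares(g,np.zeros(2),loss='soft_l1',f_scale=.002)
    s2=(t>.161)&(t<.17)&(r<.022);ff=(abs(t)<.012)&(r<.022)
    print(n,s.sum(),o.x.round(4),"foot",ff.sum(),np.median(t[ff]) if ff.any() else None,"lip",s2.sum(),t[s2].max().round(4),np.c_[aa,bb][s2].min(0).round(4),np.c_[aa,bb][s2].max(0).round(4))
E
```

```text
9.95 q [-0.4272, 0.1848, 1.9286, 0.1722, 1.1198, -0.575] p [0.5323, -0.1598, 0.1409] rpy [-3.14, -0.1768, 1.6361] F [-0.5  0.4 -2.8] w 0.0575 ff 75.7
[[-0.064, 0.998, -0.013], [0.982, 0.066, 0.175], [0.176, -0.002, -0.984]]
[ 0.53424266 -0.15969705  0.14398189] [ 0.0025 -0.0007  0.0034 -0.0005 -0.0046  0.1266]
foot [ 0.52955654 -0.08777208  0.12643421] mouth [ 0.54015807 -0.24994009  0.15496745]
X 352 [ 0.0023 -0.0032] foot 93 -0.0023872705107011016 lip 3 0.1619 [-0.0142 -0.0034] [-0.0076  0.01  ]
X2 288 [-0.0005 -0.0022] foot 2 -0.0025319502721831044 lip 1 0.1619 [0.0153 0.0007] [0.0153 0.0007]
```

View pics/above.png

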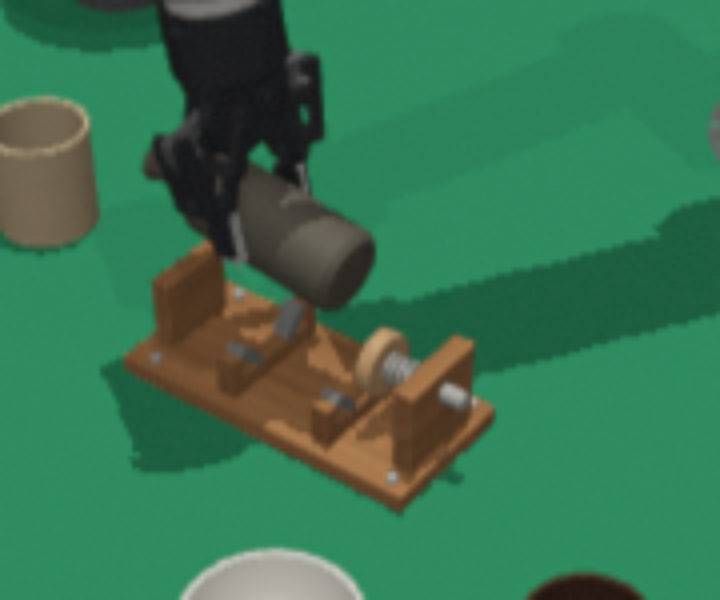

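The bottle hangs above the cradle, foot at (355,265) and pad at (382,360) in the crop, and it clears both boards. The arm was still settling when I took the measurement, so I'll remeasure at rest.

```bash
cat > meas.py <<'E'
from plan import *
def meas():
    A,q=now();a,d=bot.grab_frame("scene");X=pts("scene",d);A1,_=now();b,d2=bot.grab_frame("top");X2=pts("top",d2)
    T=lie(0,.2,10);m0=np.cos(np.radians(10))*cy+np.sin(np.radians(10))*U;f0=O+.2*U
    print(A[0].round(4),A1[0].round(4),now()[0][0].round(4))
    for n,XX,AA in(('X',X,A),('X2',X2,A1)):
        m=AA[1]@(T[1].T@m0);f=AA[0]+AA[1]@(T[1].T@(f0-T[0]));e1=np.cross(m,U);e1/=np.linalg.norm(e1);e2=np.cross(e1,m)
        Q=XX.reshape(-1,3)-f;t=Q@m;aa=Q@e1;bb=Q@e2;r=np.hypot(aa,bb)
        s=(t>.008)&(t<.05)&(r<.037)&(r>.02)
        o=least_squares(lambda c:np.hypot(aa[s]-c[0],bb[s]-c[1])-.03,np.zeros(2),loss='soft_l1',f_scale=.002)
        ff=(abs(t)<.012)&(r<.020);print(n,s.sum(),o.x.round(4),"foot",ff.sum(),np.percentile(t[ff],[10,50,90]).round(4) if ff.any() else None)
    return a,b
E
python3 -c "
from meas import *
meas();A,q=now();print(delta(A,lie(-.062,.064,10)).round(4),bot.observe()['contact_force'])"
```

```text
[ 0.5342 -0.1597  0.144 ] [ 0.5348 -0.1598  0.1449] [ 0.5351 -0.1599  0.1454]
X 353 [ 0.0006 -0.0004] foot 74 [-0.0028 -0.0019 -0.0011]
X2 295 [-0.0015 -0.0013] foot 1 [-0.003 -0.003 -0.003]
[ 0.0048  0.0006  0.0042 -0.0002 -0.0066  0.1294] [ 0.08706366  1.08897256 -2.86368002]
```

```bash
sed -i 's/return p-.002\*m-.002\*a,r/return p-.0025*a,r/' plan.py; python3 -c "
from plan import *
A,q=now();T=lie(-.062,.064,10);print(A[0],T[0],delta(A,T).round(4),track(A,T,q))"
```

```text
[ 0.53507092 -0.15994123  0.14535684] [ 0.53155032 -0.15092382  0.08244006] [ 0.0048  0.0006  0.0042 -0.0036 -0.0066  0.1271] (array([-0.41311256,  0.24574596,  1.97829079,  0.18377264,  1.00587812,
       -0.58139619]), np.float64(2.151172899939194e-24))
```

>>> jog_arm --deltas '[[[0, 0, 0, 0, -0.001, 0.01, 0], [0.002, 0, 0.002, -0.001, -0.002, 0.03, 0], [0.004, 0, 0.004, -0.002, -0.004, 0.055, 0], [0.005, 0.001, 0.004, -0.003, -0.006, 0.08, 0], [0.005, 0.001, 0.004, -0.004, -0.007, 0.1, 0], [0.005, 0.001, 0.004, -0.004, -0.007, 0.115, 0], [0.005, 0.001, 0.004, -0.004, -0.007, 0.122, 0], [0.005, 0.001, 0.004, -0.004, -0.007, 0.122, 0], [0.005, 0.001, 0.004, -0.004, -0.007, 0.122, 0], [0.005, 0.001, 0.004, -0.004, -0.007, 0.122, 0]]]'

```text
clock: 11.15
tcp_pos: [0.5309, -0.1523, 0.0842]
eef_rot: [-3.141, -0.175, 1.633]
contact_force: [-0.3, -0.6, -3.2]
width: 0.0576
finger_force: 75.7
```

```bash
python3 log.py; python3 - <<'E'
from meas import *
a,b=meas()
A,q=now();print(A[0],bot.observe()['contact_force'],delta(A,lie(-.062,.064,10)).round(4),delta(A,lie(-.089,.063,10)).round(4))
s=cv2.resize(a[160:250,265:370],None,fx=5.5,fy=5.5)
cv2.imwrite("pics/low.png",s[...,::-1])
E
```

```text
11.15 q [-0.4158, 0.2438, 1.9769, 0.1832, 1.0105, -0.5824] p [0.5309, -0.1523, 0.0842] rpy [-3.1407, -0.1752, 1.6327] F [-0.3 -0.6 -3.2] w 0.0576 ff 75.7
[[-0.061, 0.998, -0.012], [0.983, 0.062, 0.174], [0.174, -0.001, -0.985]]
[ 0.5309 -0.1523  0.0842] [ 0.5308 -0.1523  0.0843] [ 0.5307 -0.1522  0.0842]
X 340 [0.0007 0.0003] foot 56 [-0.0106  0.0002  0.0012]
X2 266 [-0.0013 -0.0004] foot 10 [-0.0114 -0.0093 -0.0086]
[ 0.53073685 -0.15224144  0.08418937] [-0.45351084 -0.12197407 -2.90915314] [-0.0008 -0.0006 -0.0009  0.0019  0.0018  0.0039] [-0.0008 -0.0006 -0.0009  0.0547  0.0018  0.0153]
```

View pics/low.png

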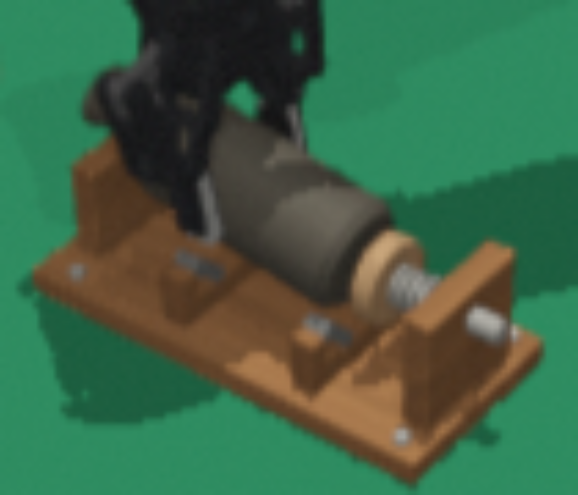

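The foot sits just in front of the pad, crop (385,265), with the mouth above the stop at (95,105). Next I'll push the pad back slowly.

>>> jog_arm --deltas '[[[0, 0, 0, 0.006, 0, 0.002, 0], [0, 0, 0, 0.011, 0.001, 0.004, 0], [0, 0, 0, 0.016, 0.002, 0.005, 0], [0, 0, 0, 0.021, 0.002, 0.006, 0], [0, 0, 0, 0.026, 0.002, 0.007, 0], [0, 0, 0, 0.031, 0.002, 0.008, 0], [0, 0, 0, 0.036, 0.002, 0.009, 0], [0, 0, 0, 0.041, 0.002, 0.009, 0], [0, 0, 0, 0.045, 0.002, 0.01, 0], [0, 0, 0, 0.047, 0.002, 0.01, 0]]]'

```text
clock: 12.25
tcp_pos: [0.5298, -0.1309, 0.083]
eef_rot: [-3.14, -0.17, 1.635]
contact_force: [-2.5, -11.7, -2.3]
width: 0.0578
finger_force: 75.9
```

>>> jog_arm --deltas '[[[0, 0, 0, 0, 0, 0, 0], [0, 0, 0, 0, 0, 0, 0]]]'

```text
clock: 12.45
tcp_pos: [0.5298, -0.1308, 0.083]
eef_rot: [-3.14, -0.17, 1.635]
contact_force: [-2.9, -11.1, -2.4]
width: 0.0576
finger_force: 75.8
```

```bash
python3 log.py; python3 - <<'E'
from meas import *
a,b=meas()
A,q=now();print(A[0],bot.observe()['contact_force'],delta(A,lie(-.085,.064,10)).round(4))
s=cv2.resize(a[160:250,265:370],None,fx=5.5,fy=5.5);np.save('push.npy',s)
cv2.imwrite("pics/push.png",s[...,::-1])
E
```

```text
12.45 q [-0.379, 0.2301, 1.9964, 0.1823, 0.9978, -0.5482] p [0.5298, -0.1308, 0.083] rpy [-3.1399, -0.1702, 1.6346] F [ -2.9 -11.1  -2.4] w 0.0576 ff 75.8
[[-0.063, 0.998, -0.012], [0.984, 0.064, 0.169], [0.169, -0.002, -0.986]]
[ 0.5298 -0.1308  0.083 ] [ 0.5298 -0.1308  0.083 ] [ 0.5298 -0.1308  0.083 ]
X 351 [0.0004 0.0003] foot 33 [-0.011  -0.0019  0.0011]
X2 274 [-0.0015 -0.0005] foot 19 [-0.0115 -0.0062 -0.0024]
[ 0.52978343 -0.13077331  0.08300738] [ -2.64999557 -10.83551285  -2.10468299] [-0.0018  0.0041  0.0008  0.0053  0.001   0.0021]
```

>>> jog_arm --deltas '[[[0, 0, 0, 0.002, 0, 0, 0], [0, 0, 0, 0.004, 0, 0.001, 0], [0, 0, 0, 0.006, 0, 0.001, 0], [0, 0, 0, 0.006, 0, 0.001, 0], [0, 0, 0, 0.006, 0, 0.001, 0]]]'

```text
clock: 13.05
tcp_pos: [0.5296, -0.1281, 0.0831]
eef_rot: [-3.14, -0.169, 1.635]
contact_force: [-2.2, -11.9, -2.8]
width: 0.0578
finger_force: 75.9
```

```bash
python3 log.py; python3 - <<'E'
from plan import *
A,q=now();a,d=bot.grab_frame("scene");X=pts("scene",d);b,d2=bot.grab_frame("top");X2=pts("top",d2)
T=lie(0,.2,10);m0=np.cos(np.radians(10))*cy+np.sin(np.radians(10))*U;f0=O+.2*U
m=A[1]@(T[1].T@m0);f=A[0]+A[1]@(T[1].T@(f0-T[0]));e2=-(m@U)*cy+U
print("yf",(f-O)@cy,"zf",f[2],"tilt",np.degrees(np.arcsin(m[2])),bot.observe()['contact_force'])
cx=np.cross(cy,U)
for n,XX in(("s",X),("t",X2)):
    Q=XX.reshape(-1,3)-O;yy=Q@cy;xx=Q@cx;zz=Q[:,2]
    s=(abs(xx)<.02)&(yy>.06)&(yy<.105)&(zz>.073)&(zz<.13);print(n,"lip",s.sum(),np.c_[xx,yy,zz][s].max(0).round(4) if s.any() else '', np.sort(yy[s])[-8:].round(4))
    s=(abs(xx)<.028)&(yy>.07)&(yy<.11)&(zz>.04)&(zz<.0715);print(" stop y",s.sum(),yy[s].min().round(4) if s.any() else'',yy[s].max().round(4) if s.any() else'')
    s=(abs(xx)<.018)&(yy>-.11)&(yy<-.08)&(zz>.055)&(zz<.09);print(" pad",s.sum(),np.percentile(yy[s],[2,10,50,90,98]).round(4) if s.any() else'')
E
```

```text
13.05 q [-0.3743, 0.228, 1.9987, 0.1821, 0.9964, -0.5438] p [0.5296, -0.1281, 0.0831] rpy [-3.1401, -0.1695, 1.6348] F [ -2.2 -11.9  -2.8] w 0.0578 ff 75.9
[[-0.063, 0.998, -0.012], [0.984, 0.064, 0.168], [0.169, -0.002, -0.986]]
yf -0.08478679653846947 zf 0.06426107969932777 tilt 10.290572635446749 [ -3.29372561 -12.35269727  -3.45522948]
s lip 42 [0.0097 0.0899 0.1098] [0.0741 0.0756 0.0771 0.0772 0.0784 0.0789 0.079  0.0899]
 stop y 127 0.0809 0.0992
 pad 126 [-0.1036 -0.1005 -0.0933 -0.0857 -0.0824]
t lip 3 [0.0149 0.0752 0.1023] [0.0696 0.0711 0.0752]
 stop y 22 0.0822 0.0963
 pad 81 [-0.1092 -0.1059 -0.096  -0.0871 -0.0821]
```

```bash
python3 -c "
from plan import *
A,q=now();print(A[0])
for ph,zf,yf in((7,.0635,-.0853),(4,.063,-.0853),(1.5,.0628,-.085),(0,.0625,-.0848)):
    print(ph,delta(A,lie(yf,zf,ph)).round(4))"
```

```text
[ 0.52963238 -0.12810636  0.08306534]
7 [-0.0017  0.0548  0.001  -0.0026  0.001   0.0097]
4 [-0.0018  0.1048  0.0009 -0.0054  0.001   0.0183]
1.5 [-0.0018  0.1464  0.0009 -0.0079  0.001   0.0249]
0 [-0.0018  0.1714  0.0009 -0.0094  0.001   0.0293]
```

>>> jog_arm --deltas '[[[0, 0.013, 0, -0.001, 0, 0.002, 0], [0, 0.027, 0, -0.001, 0, 0.005, 0], [0, 0.041, 0, -0.002, 0, 0.007, 0], [-0.001, 0.055, 0.001, -0.003, 0.001, 0.01, 0], [-0.001, 0.068, 0.001, -0.003, 0.001, 0.012, 0], [-0.002, 0.08, 0.001, -0.004, 0.001, 0.014, 0], [-0.002, 0.092, 0.001, -0.005, 0.001, 0.016, 0], [-0.002, 0.105, 0.001, -0.005, 0.001, 0.018, 0], [-0.002, 0.105, 0.001, -0.005, 0.001, 0.018, 0], [-0.002, 0.105, 0.001, -0.005, 0.001, 0.018, 0]]]'

```text
clock: 14.15
tcp_pos: [0.5297, -0.1289, 0.0737]
eef_rot: [-3.141, -0.28, 1.634]
contact_force: [-4.8, -11.5, -0.8]
width: 0.0576
finger_force: 76.0
```

```bash
cat > chk.py <<'E'
from plan import *
A,q=now();a,d=bot.grab_frame("scene");X=pts("scene",d)
T=lie(0,.2,10);m0=np.cos(np.radians(10))*cy+np.sin(np.radians(10))*U;f0=O+.2*U
m=A[1]@(T[1].T@m0);f=A[0]+A[1]@(T[1].T@(f0-T[0]))
print("F",bot.observe()['contact_force'].round(1),"T",bot.observe()['wrist_torque'].round(2),"yf",(f-O)@cy,"zf",f[2],"tilt by tool",np.degrees(np.arcsin(m[2])))
cx=np.cross(cy,U);Q=X.reshape(-1,3)-O;C=np.c_[Q@cx,Q@cy,Q[:,2]]
# observed bottle axis: fit cylinder on body behind fingers and shoulder-side
s=(abs(C[:,0])<.034)&(C[:,1]>-.075)&(C[:,1]<-.028)&(C[:,2]>.055)&(C[:,2]<.11);b=C[s]
g=lambda c:np.sqrt((b[:,0]-c[0])**2+((b[:,2]-c[1]-c[2]*(b[:,1]+.05))*np.cos(c[2]))**2)-.03
o=least_squares(g,[0,.065,.05],loss='soft_l1',f_scale=.001);print("cyl x,z(y=-.05),tilt",o.x[:2].round(4),np.degrees(o.x[2]).round(2),s.sum())
s=(abs(C[:,0])<.02)&(C[:,1]>.05)&(C[:,1]<.0815)&(C[:,2]>.05)&(C[:,2]<.12);print("lip n",s.sum(),C[s].max(0).round(4) if s.any() else '')
for T in((0,.0625,-.0848),(0,.061,-.0835)): print(T,delta(A,lie(T[2],T[1],T[0])).round(4))
E
python3 chk.py
```

```text
F [ -4.6 -12.4  -0.2] T [-1.57  0.65  0.63] yf -0.08563756523323866 zf 0.06310404457245415 tilt by tool 3.953502290097151
cyl x,z(y=-.05),tilt [0.0012 0.0665] 2.83 357
lip n 25 [-0.0097  0.0815  0.0864]
(0, 0.0625, -0.0848) [-0.0005  0.0659 -0.0001 -0.0059  0.0009  0.0104]
(0, 0.061, -0.0835) [-0.0005  0.0659 -0.0001 -0.0092  0.0009  0.0126]
```

>>> jog_arm --deltas '[[[0, 0.01, 0, -0.001, 0, 0.002, 0], [0, 0.02, 0, -0.002, 0, 0.003, 0], [0, 0.03, 0, -0.003, 0, 0.005, 0], [0, 0.04, 0, -0.004, 0, 0.006, 0], [0, 0.05, 0, -0.005, 0.001, 0.008, 0], [0, 0.06, 0, -0.005, 0.001, 0.009, 0], [0, 0.066, 0, -0.006, 0.001, 0.01, 0], [0, 0.066, 0, -0.006, 0.001, 0.01, 0], [0, 0.066, 0, -0.006, 0.001, 0.01, 0]]]'

```text
clock: 15.1
tcp_pos: [0.5311, -0.1303, 0.0684]
eef_rot: [3.14, -0.349, 1.634]
contact_force: [-3.3, -9.6, 1.4]
width: 0.0578
finger_force: 76.3
```

```bash
python3 log.py; python3 chk.py
```

```text
15.1 q [-0.4642, 0.3096, 1.9591, 0.3426, 1.0782, -0.7213] p [0.5311, -0.1303, 0.0684] rpy [3.1404, -0.3489, 1.6337] F [-3.3 -9.6  1.4] w 0.0578 ff 76.3
[[-0.059, 0.998, -0.02], [0.938, 0.062, 0.341], [0.342, 0.001, -0.94]]
F [ -3.2 -10.3   0.5] T [-1.6   0.55  0.6 ] yf -0.08472656504675577 zf 0.06311139487297682 tilt by tool 0.01205516744558202
cyl x,z(y=-.05),tilt [-0.0002  0.0635] -0.29 342
lip n 20 [-0.0125  0.0812  0.0729]
(0, 0.0625, -0.0848) [ 0.0011  0.0002  0.     -0.0003 -0.0017  0.0012]
(0, 0.061, -0.0835) [ 0.0011  0.0002  0.     -0.0038 -0.0017  0.0032]
```

>>> jog_arm --deltas '[[[0, 0, 0, -0.001, 0, 0.0005, 0], [0, 0, 0, -0.002, -0.001, 0.001, 0], [0, 0, 0, -0.003, -0.001, 0.0015, 0], [0, 0, 0, -0.004, -0.001, 0.002, 0], [0, 0, 0, -0.005, -0.001, 0.0025, 0], [0, 0, 0, -0.005, -0.001, 0.0025, 0], [0, 0, 0, -0.005, -0.001, 0.0025, 0]]]'

```text
clock: 15.85
tcp_pos: [0.5311, -0.1306, 0.0682]
eef_rot: [3.14, -0.352, 1.634]
contact_force: [-5.4, -4.7, 9.9]
width: 0.058
finger_force: 77.1
```

```bash
python3 chk.py
```

```text
F [-5.4 -5.5  9.7] T [-0.34  0.74  0.56] yf -0.08436120798802908 zf 0.06311018863688624 tilt by tool -0.18352641624347882
cyl x,z(y=-.05),tilt [0.     0.0633] -0.03 340
lip n 18 [-0.0107  0.0807  0.0736]
(0, 0.0625, -0.0848) [ 0.0015 -0.0031  0.      0.0006 -0.0016  0.001 ]
(0, 0.061, -0.0835) [ 0.0015 -0.0031  0.     -0.0029 -0.0016  0.0029]
```

>>> jog_arm --deltas '[[[0, 0, 0, 0, 0, -0.001, 0], [0, 0, 0, -0.001, 0, -0.002, 0], [0, 0, 0, -0.003, 0, -0.0025, 0], [0, 0, 0, -0.004, 0, -0.0025, 0], [0, 0, 0, -0.004, 0, -0.0025, 0], [0, 0, 0, -0.004, 0, -0.0025, 0]]]'

```text
clock: 16.5
tcp_pos: [0.5311, -0.1327, 0.0681]
eef_rot: [3.14, -0.353, 1.633]
contact_force: [-3.3, -4.5, 6.4]
width: 0.0582
finger_force: 76.8
```

```bash
python3 chk.py
```

```text
F [-4.9 -4.3  6.9] T [-0.41  0.61  0.26] yf -0.08234410312740902 zf 0.06302183373251184 tilt by tool -0.2106074695538143
cyl x,z(y=-.05),tilt [-0.0001  0.0631] -0.72 338
lip n 16 [-0.0097  0.0808  0.0716]
(0, 0.0625, -0.0848) [ 0.0014 -0.0035 -0.0009  0.0045 -0.0013  0.0022]
(0, 0.061, -0.0835) [ 0.0014 -0.0035 -0.0009  0.001  -0.0013  0.0041]
```

>>> jog_arm --deltas '[[[0, 0, 0, 0, 0, 0, 0.2], [0, 0, 0, 0, 0, 0, 0.3], [0, 0, 0, 0, 0, 0, 0.36], [0, 0, 0, 0, 0, 0, 0.4], [0, 0, 0, 0, 0, 0, 0.45], [0, 0, 0, 0, 0, 0, 0.5], [0, 0, 0, 0, 0, 0, 0.6], [0, 0, 0, 0, 0, 0, 0.7], [0, 0, 0, 0, 0, 0, 0.8], [0, 0, 0, 0, 0, 0, 0.9]]]' --squeeze 20

```text
clock: 17.55
tcp_pos: [0.5305, -0.1313, 0.0662]
eef_rot: [-3.141, -0.355, 1.631]
contact_force: [0.2, -1.2, -0.1]
width: 0.0813
finger_force: 0.0
```

```bash
python3 log.py; python3 chk.py
```

```text
17.55 q [-0.4688, 0.3151, 1.9584, 0.3469, 1.0795, -0.727] p [0.5305, -0.1313, 0.0662] rpy [-3.1412, -0.355, 1.6314] F [ 0.2 -1.2 -0.1] w 0.0813 ff 0.0
[[-0.057, 0.998, -0.021], [0.936, 0.061, 0.347], [0.348, -0.0, -0.938]]
F [ 1.1 -0.5  0.4] T [-0.15  0.02  0.01] yf -0.08375045204889522 zf 0.06133359807850004 tilt by tool -0.3386628175530378
cyl x,z(y=-.05),tilt [0.     0.0631] -0.08 342
lip n 6 [-0.0096  0.0809  0.0673]
(0, 0.0625, -0.0848) [ 0.0003 -0.0056 -0.002   0.0031 -0.0003 -0.0023]
(0, 0.061, -0.0835) [ 0.0003 -0.0056 -0.002  -0.0003 -0.0003 -0.0004]
```

>>> jog_arm --deltas '[[[0, 0, 0, 0, 0, -0.01, 1], [0, 0, 0, 0, 0, -0.03, 1], [0, 0, 0, 0, 0, -0.06, 1], [0, 0, 0, 0, 0, -0.1, 1], [0, 0, 0, 0, 0, -0.15, 1], [0, 0, 0, 0, 0, -0.21, 1], [0, 0, 0, 0, 0, -0.28, 1], [0, 0, 0, 0, 0, -0.34, 1], [0, 0, 0, 0, 0, -0.38, 1], [0, 0, 0, 0, 0, -0.4, 1]]]'

```text
clock: 18.6
tcp_pos: [0.5359, -0.2025, 0.2579]
eef_rot: [3.137, -0.351, 1.632]
contact_force: [-0.2, -1.2, 0.2]
width: 0.0854
finger_force: 0.0
```

```bash
python3 log.py; python3 - <<'E'
from plan import *
a,d=bot.grab_frame("scene");b,d2=bot.grab_frame("top")
s=cv2.resize(a[165:245,265:370],(525,400),interpolation=cv2.INTER_CUBIC);t=cv2.resize(b[165:245,295:395],(500,400),interpolation=cv2.INTER_CUBIC)[:,:275*2]
im=np.hstack([s,t]);im=cv2.resize(im,(800,int(400*800/im.shape[1])));cv2.imwrite("pics/fin.png",im[...,::-1])
cx=np.cross(cy,U)
for n,dd in(("scene",d),("top",d2)):
    Q=pts(n,dd).reshape(-1,3)-O;C=np.c_[Q@cx,Q@cy,Q[:,2]]
    q=C[(abs(C[:,0])<.034)&(C[:,1]>-.075)&(C[:,1]<.03)&(C[:,2]>.063)&(C[:,2]<.11)]
    g=lambda c:np.sqrt((q[:,0]-c[0]-c[3]*(q[:,1]+.02))**2+(q[:,2]-c[1]-c[2]*(q[:,1]+.02))**2)-.03
    o=least_squares(g,[0,.062,0,0],loss='soft_l1',f_scale=.001).x;print(n,len(q),"x,z",o[:2].round(4),"pitch,yaw deg",np.degrees(o[2:]).round(2))
    q=C[(abs(C[:,0])<.018)&(C[:,1]>.05)&(C[:,1]<.0825)&(C[:,2]>.055)];print("lip max y",q[:,1].max().round(4),"z max",q[:,2].max().round(4))
    P=pts(n,dd).reshape(-1,3)
    for nm,c in(("tumbler",[.653,.187]),("mug",[.5,-.43]),("bowl",[.728,.026])):
        k=P[(np.hypot(*(P[:,:2]-c).T)<.08)&(P[:,2]>.03)];print(nm,np.percentile(k,1,axis=0).round(3),np.percentile(k,99,axis=0).round(3))
E
```

```text
18.6 q [-0.5662, 0.182, 1.7316, 0.2877, 1.4415, -0.6948] p [0.5359, -0.2025, 0.2579] rpy [3.1368, -0.3513, 1.6321] F [-0.2 -1.2  0.2] w 0.0854 ff 0.0
[[-0.058, 0.998, -0.016], [0.937, 0.06, 0.344], [0.344, 0.004, -0.939]]
scene 667 x,z [-0.0001  0.0629] pitch,yaw deg [-0.5  0.3]
lip max y 0.0825 z max 0.4116
tumbler [0.619 0.153 0.031] [0.688 0.222 0.102]
mug [ 0.463 -0.465  0.032] [ 0.54  -0.385  0.086]
bowl [ 0.675 -0.027  0.03 ] [0.78  0.079 0.052]
top 658 x,z [-0.002   0.0625] pitch,yaw deg [-0.35 -0.03]
lip max y 0.0824 z max 0.4138
tumbler [0.619 0.152 0.031] [0.688 0.222 0.103]
mug [ 0.448 -0.471  0.031] [ 0.545 -0.351  0.595]
bowl [ 0.676 -0.026  0.03 ] [0.783 0.079 0.056]
```

View pics/fin.png

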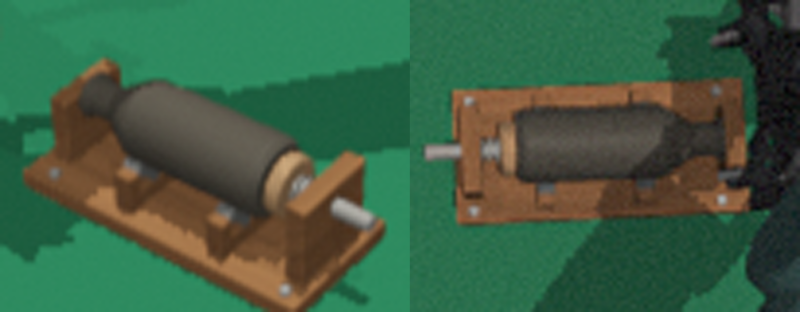

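The bottle lies level in both rests. Its mouth is behind and against the stop at (90,95), and the pad is pushed back at (290,175) with its rod sticking out further. The axis stands at 62.5–62.9 mm and the bystanders have not moved. I'm handing in.

```bash
python3 -c "
from workcell import bot
print(bot.hand_in())"
```

```text
the job is handed in; nothing more can be done
None
```

The job is handed in: the bottle lies level in both felt rests, clamped between the sprung pad and the mouth stop, with the tumbler, mug and bowl where they were and the gripper open and clear.

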